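# Hang the scrap pail on its hook

## Robot

A 6-joint arm with a two-finger parallel gripper is mounted at the origin on the work surface; the furniture and walls round the work are solid. World frame = base frame: x ahead of the robot, y to its left, z up, the work surface at z = 0. Lengths are in m, angles in rad, forces in N, time in s.
With the tool pointing down it reaches from about 0.35 to 0.975 m from the base axis. Payload 4.9 kg.
Tool frame: the origin (TCP) lies on the front face of the gripper's body, between the roots of the fingers; the fingertips stand ctrl.tip_extent ahead of it and the grasp point (between the pads) lies 54 mm ahead of it (ctrl.tip_extent is the distance from the TCP to the fingertips, in m); z points along the fingers, y is the line along which they close (so a half turn about z gives the same grasp; the last joint's range is limited). The gripper opens to 85 mm and grips with 20 to 120 N. Pads are 22 mm wide; open, the fingers measure 114 mm over their backs; the gripper's body (76 mm by 85 mm) begins 54 mm behind the grasp point. The pads swing forward as they close: fully open they stand 13 mm farther back than shut.
Start: joints at [-0.119, 0.053, 1.613, -0, 1.476, -0.119], TCP at [0.625, 0, 0.304] pointing down, gripper open.
Joint ranges: [-3.01, 3.01], [-1.01, 2.22], [0.06, 2.58], [-1.02, 4.17], [0.09, 2.62], [-3.14, 3.14]. Speed limits (rad/s): [2.57, 2.57, 3.14, 3.14, 3.14, 3.14].

## Interface

Orientations are given as a rotation vector (axis times angle).
In Python, from station import ctrl gives the robot as it stands.
- The arm moves only by the tool apply_moves, never from a script. Its argument "rows" is one flat list of numbers, 6 for each row, row after row: the shift along the tool's x, y, z normalised to -1 to 1, where 1 is 0.6 m, then the turn, a rotation vector about the tool's x, y, z normalised to -1 to 1, where 1 is 90 degrees. A call has 1 to 20 rows; each row is the pose to reach, as a shift and turn from the pose commanded when the call began, along the tool's axes at that moment; what a row does not reach only later rows make up. A row lasts 1/10 s, in which the tool goes at most 50 mm and 8.59 degrees, less where a joint would pass 70% of its speed; a pose out of reach is approached as far as the arm can. A call with a number of a shift or a turn outside -1 to 1 is refused whole. A call with a gripper value outside its range is refused whole. "grip" is the opening, from 0 (shut) to 1 (fully open), set as the call begins (left out, the last holds). The fingers move at their own pace and stop on an object; "grip_force" is the grip in N (left out, the last holds). Time passes only in rows, so rows that repeat a pose let the fingers close. It gives the time, the measured TCP pose, the force, the opening and the grip force at its end, in the units of the state.
- ctrl.get_obs(): the state, without advancing time (a new reading comes with each control period).
- ctrl.get_image(name): name is "scene" or "side" or "wrist"; returns (picture, depth): 384x512x3 uint8, blue, green, red; 384x512 float32, m along the optical axis (not along the pixel's ray), 0 where there is no reading.
- ctrl.camera_model(name): a dict with "mtx" (3x3 intrinsics, pixels), "R" (3x3) and "t" (3): a world point X has camera coordinates R X + t; the wrist camera has in their place "tool_from_camera" (4x4, takes a point from camera to tool coordinates, whose origin is the TCP and whose axes are the flange's). Camera axes: x right, y down, z forward; pixel columns grow to the right and rows downward; lengths in m; the calibration is good to about 2 mm. A picture is of the moment at which its call begins: read the wrist's pose just before it. camera_model takes no time and is no camera call.
- ctrl.finish_job(): hands the job in; it is judged then, once.
The state is a dict: "t": time; "q": joint angles; "dq": joint speeds; "effort": joint torques, N m; "tool_pos": TCP position; "tool_rot": TCP orientation; "contact_force": force on the tool from outside, world axes, zero at the start; "wrist_torque": the same for the moment, N m; "opening": finger opening in m; "grip_force": force on a finger pad.
Only numpy, scipy, OpenCV 4.12 (cv2) and the standard library are available. Lean on these libraries where they do the work, as an engineer would, in place of code of your own. Each camera call takes 0.05 s, during which the arm holds its last target. There are 200 camera calls.

## Task

Put the small scrap pail away on the hook: while it stands on the bench, stand its folded-down bail upright and let go of it. Then take the bail afresh, so that the middle of its red grip is left free for the hook, and hang the pail by that grip on the yellow hook, level and still, without tipping the pail over or disturbing the dish, the jar and the punch.

Things in the scene. Friction and masses are not known exactly. Their poses are not given: they have to be found in the camera images.
- pail: loose round aluminium pail, open on top: 52 mm across the foot, 64 mm across the rim, 58 mm high, 0.3 to 0.5 kg with its bail. Origin: centre of its underside, z up. Two ears at the rim, at +y and -y (70 mm over both), carry the bail's hinge; its axis runs along the pail's y, 63 mm above the origin.
- bail (a joint): angle of the bail (rad): 0 = folded flat towards the pail's -x, just above the rim, its end sticking out 40 mm past it; 1.57 = upright; 3.14 = flat towards +x. The bail is light, its hinge slightly stiff (0.02 N m): it stays where it is left. Wires 7 mm thick, 76 mm between centres at the ears, drawn in further up to two flat parallel sides.
- bail_grip (a point): middle of the bail's red grip bar, on its axis. The bar is a sleeve that turns freely on the wire, 9 mm thick, 44 mm long, parallel to the pail's y, 72 mm from the hinge axis (135 mm over the pail's foot when upright). From its ends two flat sides (12 mm wide strips) run 32 mm straight back towards the hinge: 57 mm over their outsides, 43 mm free between them. -x: from hinge to bar.
- hook_stand: fixed stand: round dark base 90 mm across, upright post 12 mm thick, and a yellow round-wire arm (8 mm thick) that leaves the post's top towards the stand's -x, runs level (top at 204 mm, the post is no higher) and from 62 mm in front of the post's axis dips into an upturned hook. Origin: centre of the base's underside.
- hook_seat (a point): top of the wire at the lowest point of the hook, 100 mm in front (-x) of the post's axis, 184 mm above the bench; axes as the stand's. The hook's tip is a knob 28 mm further out along -x, its top at 209 mm; the hook's underside at the seat is at 176 mm. The grip bar, once hung, has its axis about 5 mm above this point.
- dish: bystander: turned grey dish, 68 mm across, 19 mm high; origin under its centre
- jar: bystander: white screw-top jar, 38 mm across, 61 mm high; origin under its centre
- punch: bystander: upright steel punch, 20 mm across, 54 mm high; origin under its centre
There are look-alikes about, which are no part of the job. What is meant by the pail is not orange, and is the larger of those in its own colour.

How it is judged:
By the outcome, as a careful person would: the job done as asked, in the order asked, and still so for the second after the job is handed in, with the robot touching nothing.
It also fails if it takes over 61 s, if anything falls off the work surface, if the arm or the gripper's body presses on something with over 40 N, if the wrist force passes 120 N, or if a joint passes its speed limit or range.

## Working session

There is one attempt and no reset: what is moved stays moved. The work goes in short steps, Python scripts to look and compute and a tool call to move; the robot and the scene stay as the last step left them, time stands still between calls to the robot, and variables do not carry over. Pictures are saved under pics/ and viewed, at most 11 in all, crops included, and the job is handed in when it is done.

Besides the shell and the picture viewer there is one more tool, called after "Request:" as a command line: name --argument value ..., lists and objects as JSON in quotes. apply_moves: Moves the arm, as the interface text tells. Its arguments: {"type":"object","properties":{"rows":{"type":"array","items":{"type":"number"}},"grip":{"type":"number"},"grip_force":{"type":"number"}},"required":["rows"]}

```bash
mkdir -p pics; ls
cat > h.py <<'E'
import numpy as np, cv2
from scipy.spatial.transform import Rotation as Ro
from station import ctrl
def cam(name):
    o=ctrl.get_obs(); im,d=ctrl.get_image(name); m=ctrl.camera_model(name); K=np.array(m["mtx"])
    v,u=np.mgrid[:d.shape[0],:d.shape[1]]
    P=np.stack([(u-K[0,2])/K[0,0]*d,(v-K[1,2])/K[1,1]*d,d],-1)
    if name=="wrist":
        T=np.array(m["tool_from_camera"]); P=P@T[:3,:3].T+T[:3,3]
        P=P@Ro.from_rotvec(o["tool_rot"]).as_matrix().T+o["tool_pos"]
    else: P=(P-np.array(m["t"]))@np.array(m["R"])
    P[d==0]=np.nan
    return im,P
E
python3 - <<'E'
from h import *
print(ctrl.get_obs(), ctrl.tip_extent)
ims=[]
for n in("scene","side"):
    im,P=cam(n); np.save(n+".npy",P); cv2.imwrite(n+".png",im); cv2.imwrite(f"pics/{n}1.png",cv2.resize(im,(800,600)))
E
```

```text
pics
{'t': 0.0, 'q': array([-1.18970588e-01,  5.33313761e-02,  1.61426778e+00, -8.63963354e-06,
        1.47598443e+00, -1.18998395e-01]), 'dq': array([ 1.23184602e-03,  5.81970158e-04,  1.14744480e-03, -4.74330005e-04,
        2.69214933e-05,  6.51363380e-04]), 'effort': array([ 2.70554956e-04, -3.93670499e+01, -3.70175600e+01, -1.62778279e-04,
        6.93513779e-03, -6.06393527e-06]), 'tool_pos': array([6.24536069e-01, 7.24623533e-05, 3.02694326e-01]), 'tool_rot': array([-2.22030642e+00, -2.22037000e+00,  1.94289166e-03]), 'contact_force': array([ 0.55961156, -0.8979816 , -0.13455   ]), 'wrist_torque': array([ 0.03804371,  0.02283904, -0.00872118]), 'grip_force': 0.0, 'opening': 0.08530556932927072} 0.0726
```

View pics/scene1.png

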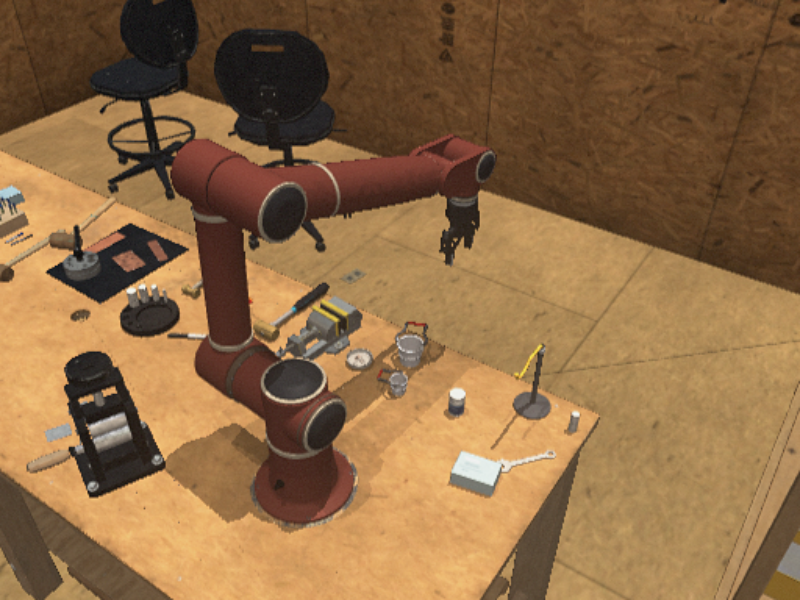

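View pics/side1.png

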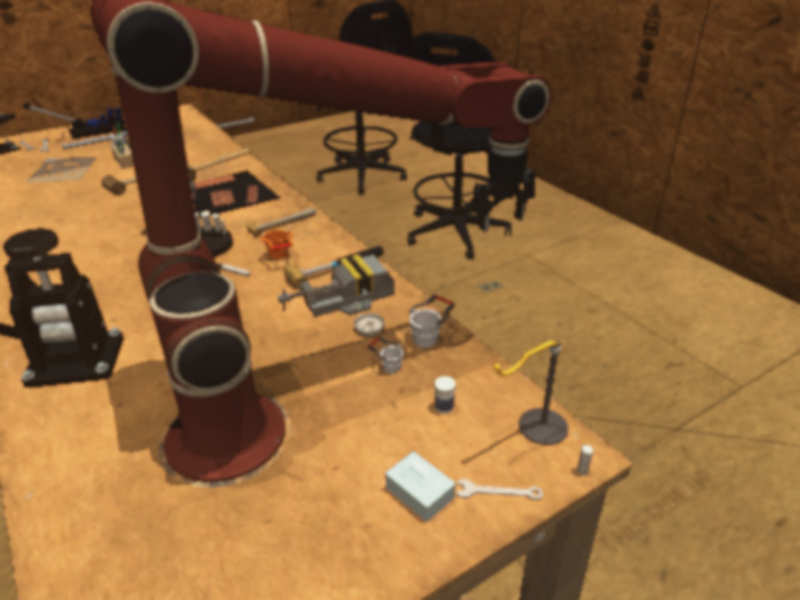

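The larger aluminium pail is at about (410,345) in the scene view, with its red grip at (415,325). The small look-alike is at (398,383), the dish at (358,358), the jar at (457,402), the stand base at (532,405) and the punch at (574,422).

Run:
```python
from h import *
S=.64
def pts(n,u,v,r):
    P=np.load(n+".npy"); im=cv2.imread(n+".png"); u,v=int(u*S),int(v*S)
    return P[v-r:v+r+1,u-r:u+r+1].reshape(-1,3), cv2.cvtColor(im,cv2.COLOR_BGR2HSV)[v-r:v+r+1,u-r:u+r+1].reshape(-1,3)
for nm,L in {"scene":dict(pail=(410,345,22),small=(398,383,10),dish=(358,358,10),jar=(457,402,12),base=(532,405,14),punch=(574,422,8),hook=(532,362,20)),
 "side":dict(pail=(425,325,24),small=(391,358,12),dish=(369,325,12),jar=(445,394,14),base=(543,425,18),punch=(585,460,10),hook=(528,358,26))}.items():
  for k,a in L.items():
    p,h=pts(nm,*a); z=p[:,2]; g=(z>.006)&(z<.3)&(p[:,0]>.3)
    if k=="base": g=(z<.03)&(h[:,2]<110)
    if k=="hook": g&=(h[:,0]>20)&(h[:,0]<35)&(h[:,1]>150)
    q=p[g]
    if len(q): print(nm,k,len(q),"min",q.min(0).round(3),"max",q.max(0).round(3),"med",np.median(q,0).round(3))
    if k=="pail":
      r=p[((h[:,0]<8)|(h[:,0]>172))&(h[:,1]>130)&(z>.03)]; print(" red",len(r),r.round(3).tolist())
```

```text
scene pail 529 min [ 0.322 -0.058  0.006] max [0.555 0.199 0.078] med [0.463 0.029 0.04 ]
 red 19 [[0.512, 0.069, 0.075], [0.519, 0.069, 0.071], [0.522, 0.066, 0.07], [0.523, 0.062, 0.071], [0.522, 0.056, 0.074], [0.528, 0.06, 0.063], [0.525, 0.053, 0.069], [0.525, 0.049, 0.071], [0.525, 0.044, 0.073], [0.53, 0.042, 0.071], [0.529, 0.037, 0.074], [0.534, 0.035, 0.071], [0.541, 0.034, 0.067], [0.532, 0.034, 0.067], [0.344, 0.039, 0.05], [0.348, 0.037, 0.048], [0.342, 0.038, 0.046], [0.337, 0.035, 0.047], [0.322, 0.029, 0.051]]
scene small 174 min [ 0.31  -0.051  0.007] max [0.417 0.046 0.052] med [ 0.352 -0.003  0.033]
scene dish 176 min [0.316 0.076 0.006] max [0.45  0.209 0.026] med [0.389 0.135 0.012]
scene jar 207 min [ 0.327 -0.215  0.006] max [ 0.465 -0.084  0.069] med [ 0.364 -0.166  0.037]
scene base 191 min [ 0.442 -0.347  0.001] max [ 0.535 -0.259  0.027] med [ 0.488 -0.298  0.01 ]
scene punch 85 min [ 0.451 -0.445  0.006] max [ 0.53  -0.375  0.061] med [ 0.469 -0.417  0.03 ]
scene hook 41 min [ 0.362 -0.307  0.183] max [ 0.496 -0.298  0.209] med [ 0.422 -0.303  0.201]
side pail 681 min [ 0.332 -0.042  0.006] max [0.552 0.217 0.074] med [0.458 0.017 0.042]
 red 8 [[0.517, 0.067, 0.068], [0.523, 0.07, 0.064], [0.526, 0.057, 0.066], [0.528, 0.054, 0.063], [0.525, 0.044, 0.069], [0.53, 0.039, 0.067], [0.53, 0.034, 0.069], [0.527, 0.03, 0.069]]
side small 248 min [ 0.323 -0.05   0.006] max [0.394 0.066 0.052] med [ 0.352 -0.004  0.034]
side dish 247 min [0.324 0.02  0.006] max [0.42  0.212 0.051] med [0.382 0.139 0.013]
side jar 277 min [ 0.353 -0.183  0.006] max [ 0.441 -0.113  0.066] med [ 0.365 -0.172  0.047]
side base 485 min [ 0.445 -0.347  0.003] max [ 0.528 -0.266  0.029] med [ 0.482 -0.31   0.011]
side punch 135 min [ 0.464 -0.426  0.006] max [ 0.512 -0.38   0.059] med [ 0.471 -0.419  0.038]
side hook 95 min [ 0.359 -0.309  0.183] max [ 0.483 -0.3    0.21 ] med [ 0.432 -0.305  0.203]
```

Request:
apply_moves --rows '[0.058, -0.12, 0, 0, 0, 0, 0.058, -0.225, 0, 0, 0, 0, 0.058, -0.225, 0, 0, 0, 0, 0.058, -0.225, 0, 0, 0, 0, 0.058, -0.225, 0, 0, 0, 0]'

```text
t: 0.6
tool_pos: [0.4894, 0.035, 0.3037]
tool_rot: [2.221, 2.221, 0.001]
contact_force: [-0.2, 0.0, -0.2]
opening: 0.0855
grip_force: 0.0
```

Run:
```python
from h import *
o=ctrl.get_obs();print(o["tool_pos"],o["tool_rot"],ctrl.camera_model("wrist"))
im,P=cam("wrist"); np.save("w1.npy",P); cv2.imwrite("w1.png",im); cv2.imwrite("pics/w1.png",cv2.resize(im,(800,600)))
```

```text
[0.48938485 0.03496812 0.30372313] [2.22078570e+00 2.22134941e+00 6.73814664e-04] {'mtx': array([[269.57918593,   0.        , 254.2530184 ],
       [  0.        , 269.57918593, 195.37282817],
       [  0.        ,   0.        ,   1.        ]]), 'tool_from_camera': array([[-9.61487004e-04, -9.63302356e-01, -2.68416927e-01,
         6.80101018e-02],
       [ 9.99999242e-01, -1.13278188e-03,  4.83297311e-04,
        -1.41677062e-03],
       [-7.69619269e-04, -2.68416259e-01,  9.63302714e-01,
        -6.94528934e-02],
       [ 0.00000000e+00,  0.00000000e+00,  0.00000000e+00,
         1.00000000e+00]])}
```

View pics/w1.png

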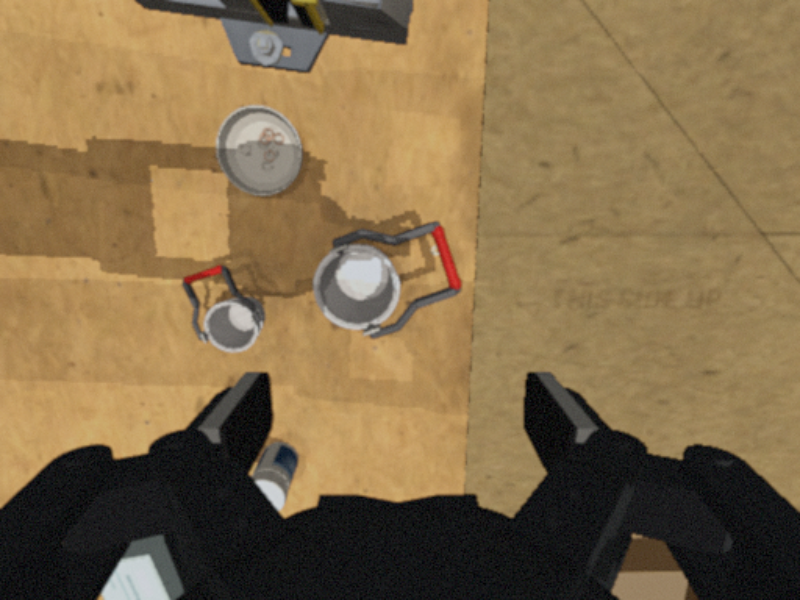

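The view shows the pail's rim centre at about (357,287) and the red grip from (437,230) to (457,290). The ears are at about (343,240) and (373,333).

```bash
cat >> h.py <<'E'
def ray(o,us,z):
    m=ctrl.camera_model("wrist");K=np.array(m["mtx"]);T=np.array(m["tool_from_camera"]);R=Ro.from_rotvec(o["tool_rot"]).as_matrix()
    us=np.asarray(us,float); d=np.c_[us,np.ones(len(us))]@np.linalg.inv(K).T
    d=d@T[:3,:3].T@R.T; c=R@T[:3,3]+o["tool_pos"]
    return c+d*((z-c[2])/d[:,2])[:,None]
def redmask(im):
    h=cv2.cvtColor(im,cv2.COLOR_BGR2HSV); m=(((h[...,0]<6)|(h[...,0]>174))&(h[...,1]>170)&(h[...,2]>80)).astype(np.uint8)
    return m
E
python3 - <<'E'
from h import *
o=ctrl.get_obs(); im=cv2.imread("w1.png"); P=np.load("w1.npy")
n,l,s,c=cv2.connectedComponentsWithStats(redmask(im))
for i in range(1,n):
    if s[i,4]<30: continue
    v,u=np.where(l==i); X=ray(o,np.c_[u,v],.065); D=P[v,u]
    (cx,cy),(w,h),a=cv2.minAreaRect((X[:,:2]*1000).astype(np.float32))
    ev=np.linalg.svd(X[:,:2]-X[:,:2].mean(0))[2][0]
    print(s[i],X.mean(0).round(4),(cx,cy,w,h),"dir deg",np.degrees(np.arctan2(ev[1],ev[0])),"depth",np.nanmedian(D,0).round(3))
S=.64
print(ray(o,np.array([[343,240],[373,333],[357,287]])*S,.06).round(4))
# rim circle from depth
q=P.reshape(-1,3); q=q[(q[:,2]>.052)&(q[:,2]<.062)&(np.hypot(q[:,0]-.46,q[:,1]-.025)<.045)]
A=np.c_[2*q[:,:2],np.ones(len(q))]; r=np.linalg.lstsq(A,(q[:,:2]**2).sum(1),rcond=None)[0]
print("rim",len(q),r[:2],np.sqrt(r[2]+r[0]**2+r[1]**2))
E
```

```text
[277 145  18  40 252] [0.5253 0.0528 0.065 ] (525.4041748046875, 52.773651123046875, 7.709287643432617, 48.104618072509766) dir deg -69.96988438218955 depth [0.524 0.053 0.068]
[118 170  24  12  93] [0.3444 0.0412 0.065 ] (344.2869873046875, 41.044742584228516, 29.449344635009766, 5.060450077056885) dir deg -161.1765615088303 depth [0.334 0.038 0.044]
[[ 0.4491  0.0656  0.06  ]
 [ 0.4701 -0.0073  0.06  ]
 [ 0.4585  0.0299  0.06  ]]
rim 691 [0.45698304 0.02930565] 0.030652674819964285
```

Request:
apply_moves --rows '[0.03, 0.059, 0.08, 0, 0, -0.09, 0.03, 0.059, 0.15, 0, 0, -0.18, 0.03, 0.059, 0.18, 0, 0, -0.217, 0.03, 0.059, 0.18, 0, 0, -0.217, 0.03, 0.059, 0.18, 0, 0, -0.217, 0.03, 0.059, 0.22, 0, 0, -0.217, 0.03, 0.059, 0.26, 0, 0, -0.217, 0.03, 0.059, 0.29, 0, 0, -0.217, 0.03, 0.059, 0.311, 0, 0, -0.217, 0.03, 0.059, 0.311, 0, 0, -0.217, 0.03, 0.059, 0.311, 0, 0, -0.217]' --grip 0.35

```text
t: 1.75
tool_pos: [0.5266, 0.0527, 0.1189]
tool_rot: [1.812, 2.564, 0.002]
contact_force: [0.4, 0.4, 0.1]
opening: 0.03
grip_force: 0.0
```

Run:
```python
from h import *
im,P=cam("wrist"); cv2.imwrite("pics/w2.png",cv2.resize(im,(640,480)))
```

```text
(no output)
```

View pics/w2.png

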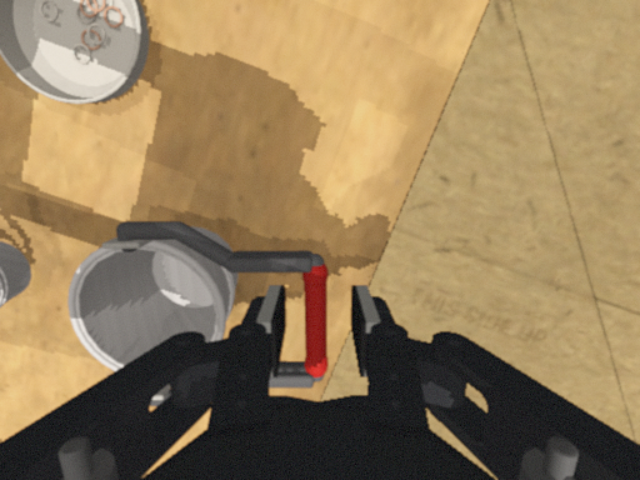

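The grip bar at about (316,315) sits centred and parallel between the fingers. I'm closing gently.

Request:
apply_moves --rows '[0, 0, 0, 0, 0, 0, 0, 0, 0, 0, 0, 0, 0, 0, 0, 0, 0, 0, 0, 0, 0, 0, 0, 0, 0, 0, 0, 0, 0, 0]' --grip 0 --grip_force 20

```text
t: 2.3
tool_pos: [0.5256, 0.0527, 0.1176]
tool_rot: [1.812, 2.565, 0.0]
contact_force: [1.0, -1.3, -0.1]
opening: 0.0082
grip_force: 19.9
```

Request:
apply_moves --rows '[0, -0.0018, -0.0208, 0, 0, 0, 0, -0.0072, -0.041, 0, 0, 0, 0, -0.0161, -0.06, 0, 0, 0, 0, -0.0281, -0.0771, 0, 0, 0, 0, -0.0429, -0.0919, 0, 0, 0, 0, -0.06, -0.1039, 0, 0, 0, 0, -0.079, -0.1128, 0, 0, 0, 0, -0.0992, -0.1182, 0, 0, 0, 0, -0.12, -0.12, 0, 0, 0, 0, -0.12, -0.12, 0, 0, 0, 0, -0.12, -0.12, 0, 0, 0]'

```text
t: 3.4
tool_pos: [0.4572, 0.0288, 0.1895]
tool_rot: [1.813, 2.566, 0.001]
contact_force: [-0.1, 0.3, -2.9]
opening: 0.0078
grip_force: 19.6
```

Run:
```python
from h import *
im,P=cam("wrist"); cv2.imwrite("w3.png",im); cv2.imwrite("pics/w3.png",cv2.resize(im,(640,480)))
```

```text
(no output)
```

View pics/w3.png

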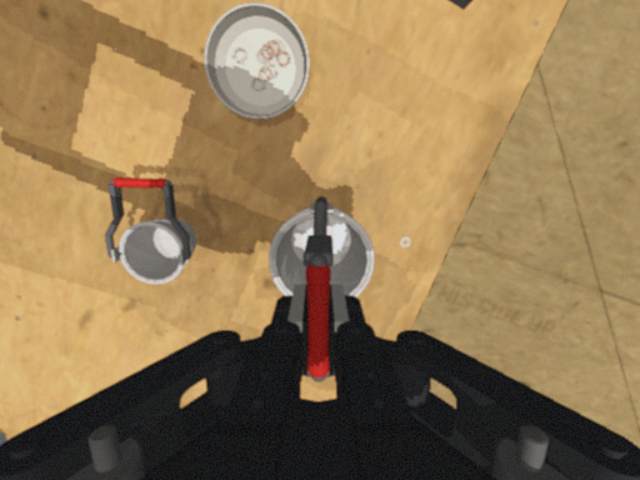

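The bail is upright: the red bar is at (318,320), directly above the pail's centre. I'll release it, rise, and turn a quarter.

Request:
apply_moves --rows '[0, 0, 0, 0, 0, 0, 0, 0, 0, 0, 0, 0, 0, 0, 0, 0, 0, 0, 0, 0, 0, 0, 0, 0, 0, 0, -0.04, 0, 0, 0, 0, 0, -0.1, 0, 0, 0, 0, 0, -0.16, 0, 0, 0, 0, 0, -0.16, 0, 0, 0, 0, 0, -0.16, 0, 0, 0]' --grip 0.3

```text
t: 4.35
tool_pos: [0.458, 0.0287, 0.2865]
tool_rot: [1.811, 2.564, 0.002]
contact_force: [0.1, -0.3, -1.2]
opening: 0.0255
grip_force: 0.0
```

Request:
apply_moves --rows '[0, 0, 0, 0, 0, 0.09, 0, 0, 0, 0, 0, 0.18, 0, 0, 0, 0, 0, 0.27, 0, 0, 0, 0, 0, 0.36, 0, 0, 0, 0, 0, 0.45, 0, 0, 0, 0, 0, 0.54, 0, 0, 0, 0, 0, 0.63, 0, 0, 0, 0, 0, 0.72, 0, 0, 0, 0, 0, 0.81, 0, 0, 0, 0, 0, 0.9, 0, 0, 0, 0, 0, 1.0, 0, 0, 0, 0, 0, 1.0, 0, 0, 0, 0, 0, 1.0, 0, 0, 0, 0, 0, 1.0]' --grip 1

```text
t: 5.75
tool_pos: [0.4572, 0.0288, 0.2845]
tool_rot: [-3.095, -0.536, 0.002]
contact_force: [-0.7, 0.0, -0.2]
opening: 0.0854
grip_force: 0.0
```

Run:
```python
from h import *
o=ctrl.get_obs(); print(o["q"].round(2),o["tool_pos"],Ro.from_rotvec(o["tool_rot"]).as_matrix().round(3).tolist(),o["opening"])
im,P=cam("wrist"); cv2.imwrite("w4.png",im); cv2.imwrite("pics/w4.png",cv2.resize(im,(640,480)))
n,l,s,c=cv2.connectedComponentsWithStats(redmask(im))
for i in range(1,n):
    if s[i,4]<30: continue
    v,u=np.where(l==i); X=ray(o,np.c_[u,v],.137)
    (cx,cy),(w,h),a=cv2.minAreaRect((X[:,:2]*1000).astype(np.float32))
    ev=np.linalg.svd(X[:,:2]-X[:,:2].mean(0))[2][0]
    print(s[i],X.mean(0).round(4),(cx,cy,w,h),"dir deg",np.degrees(np.arctan2(ev[1],ev[0])),"depth",np.nanmedian(P[v,u],0).round(3))
```

```text
[-0.1  -0.35  2.01 -0.    1.49  1.13] [0.45724892 0.02876545 0.28449039] [[0.942, 0.336, -0.001], [0.336, -0.942, 0.0], [-0.001, -0.001, -1.0]] 0.08539826351745314
[225 197  58  11 528] [0.457  0.0301 0.137 ] (457.1708679199219, 30.096525192260742, 8.793065071105957, 48.06510543823242) dir deg -70.53793893964692 depth [0.457 0.03  0.138]
[215 255   5  22  68] [0.3895 0.0409 0.137 ] (389.7239990234375, 40.95153045654297, 21.192302703857422, 2.8192479610443115) dir deg -160.96465204320745 depth [0.334 0.036 0.044]
```

View pics/w4.png

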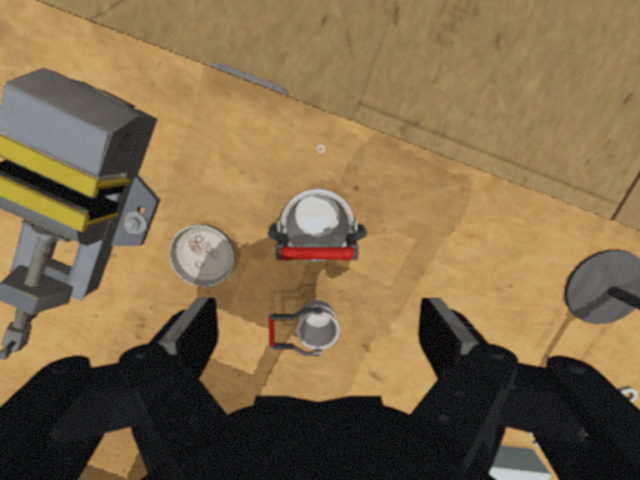

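The bail stands by itself with its bar centred under the gripper at (318,254), parallel to the closing line. I'll go down over the two flat sides.

Request:
apply_moves --rows '[0, -0.002, 0.05, 0, 0, 0, 0, -0.002, 0.1, 0, 0, 0, 0, -0.002, 0.14, 0, 0, 0, 0, -0.002, 0.165, 0, 0, 0, 0, -0.002, 0.1825, 0, 0, 0, 0, -0.002, 0.1825, 0, 0, 0, 0, -0.002, 0.1825, 0, 0, 0]'

```text
t: 6.5
tool_pos: [0.4575, 0.0298, 0.1764]
tool_rot: [3.096, 0.533, 0.001]
contact_force: [0.5, 0.4, 0.7]
opening: 0.0856
grip_force: 0.0
```

Request:
apply_moves --rows '[0, 0, 0, 0, 0, 0, 0, 0, 0, 0, 0, 0, 0, 0, 0, 0, 0, 0, 0, 0, 0, 0, 0, 0, 0, 0, 0, 0, 0, 0]' --grip 0.4 --grip_force 60

```text
t: 7.0
tool_pos: [0.4579, 0.0299, 0.1773]
tool_rot: [3.096, 0.533, 0.004]
contact_force: [-1.2, 1.1, 6.4]
opening: 0.0559
grip_force: 64.8
```

Request:
apply_moves --rows '[0, 0, -0.01, 0, 0, 0, 0, 0, -0.03, 0, 0, 0, 0, 0, -0.06, 0, 0, 0, 0, 0, -0.09, 0, 0, 0, 0, 0, -0.12, 0, 0, 0, 0, 0, -0.15, 0, 0, 0, 0, 0, -0.167, 0, 0, 0, 0, 0, -0.175, 0, 0, 0, 0, 0, -0.175, 0, 0, 0, 0, 0, -0.175, 0, 0, 0]'

```text
t: 8.0
tool_pos: [0.4567, 0.0299, 0.2798]
tool_rot: [-3.096, -0.533, 0.003]
contact_force: [0.2, -0.5, -3.5]
opening: 0.0558
grip_force: 64.6
```

Run:
```python
from h import *
o=ctrl.get_obs(); R=Ro.from_rotvec(o["tool_rot"]).as_matrix(); p=o["tool_pos"]
print(p,R.round(4).tolist(),o["q"].round(2))
im,P=cam("scene"); im2,P2=cam("side")
cv2.imwrite("pics/s2.png",np.hstack([cv2.resize(im[180:290,200:380],(400,244)),cv2.resize(im2[170:310,230:400],(400,329))[:244]]) )
for w in [(0.305,-.304,.280),(0.387,-.304,.267)]: print(w,((np.array(w)-p)@R/.6).round(4))
for n,I,Q in(("sc",im,P),("si",im2,P2)):
    h=cv2.cvtColor(I,cv2.COLOR_BGR2HSV); m=(h[...,0]>20)&(h[...,0]<34)&(h[...,1]>150)&(Q[...,2]>.16)&(Q[...,2]<.23)&(abs(Q[...,1]+.304)<.03)
    q=Q[m]; q=q[np.argsort(q[:,0])]; print(n,len(q)); print(q[::max(1,len(q)//14)].round(3).tolist())
    a=np.polyfit(q[:,0],q[:,1],1); print("yaw deg",np.degrees(np.arctan(a[0])),"y at .387",np.polyval(a,.387))
```

```text
[0.45667656 0.02988416 0.27976053] [[0.9425, 0.3342, -0.0018], [0.3342, -0.9425, 0.0002], [-0.0016, -0.0008, -1.0]] [-0.1  -0.35  2.01 -0.    1.48  1.13]
(0.305, -0.304, 0.28) [-0.4243  0.44   -0.    ]
(0.387, -0.304, 0.267) [-0.2954  0.4857  0.0214]
sc 42
[[0.361, -0.3, 0.208], [0.382, -0.307, 0.191], [0.396, -0.304, 0.184], [0.401, -0.302, 0.183], [0.406, -0.306, 0.19], [0.41, -0.306, 0.197], [0.419, -0.303, 0.193], [0.426, -0.305, 0.207], [0.434, -0.305, 0.206], [0.442, -0.301, 0.203], [0.453, -0.303, 0.205], [0.457, -0.301, 0.205], [0.466, -0.304, 0.206], [0.477, -0.303, 0.205]]
yaw deg 0.8001517813540203 y at .387 -0.3038847309775807
si 100
[[0.358, -0.307, 0.211], [0.378, -0.307, 0.189], [0.39, -0.306, 0.182], [0.398, -0.305, 0.184], [0.405, -0.304, 0.183], [0.412, -0.302, 0.191], [0.426, -0.305, 0.2], [0.43, -0.302, 0.206], [0.437, -0.306, 0.202], [0.445, -0.305, 0.205], [0.45, -0.307, 0.203], [0.456, -0.307, 0.207], [0.468, -0.302, 0.206], [0.474, -0.306, 0.205], [0.483, -0.305, 0.204]]
yaw deg 0.24297654240639224 y at .387 -0.3048791215692474
```

View pics/s2.png

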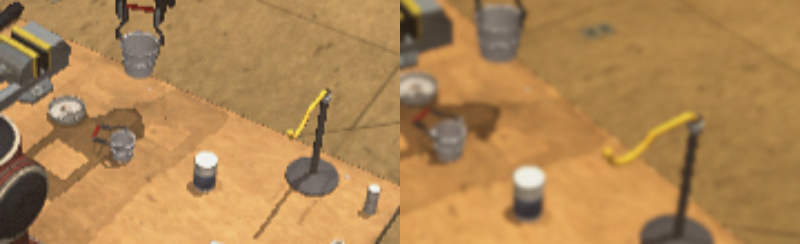

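The pail hangs in the gripper clear of the bench, at (140,55) in the left crop. The hook points towards -x at y = -0.3045. Next I carry the pail to a spot in front of the hook tip.

Request:
apply_moves --rows '[-0.009, 0.009, 0, 0, 0, 0.004, -0.026, 0.026, 0, 0, 0, 0.013, -0.051, 0.053, 0, 0, 0, 0.026, -0.081, 0.084, 0, 0, 0, 0.041, -0.111, 0.115, 0, 0, 0, 0.056, -0.14, 0.146, 0, 0, 0, 0.07, -0.17, 0.176, 0, 0, 0, 0.085, -0.2, 0.207, 0, 0, 0, 0.1, -0.23, 0.238, 0, 0, 0, 0.115, -0.259, 0.269, 0, 0, 0, 0.13, -0.289, 0.3, 0, 0, 0, 0.145, -0.319, 0.331, 0, 0, 0, 0.16, -0.349, 0.362, 0, 0, 0, 0.175, -0.374, 0.388, 0, 0, 0, 0.188, -0.395, 0.41, 0, 0, 0, 0.2, -0.412, 0.428, 0, 0, 0, 0.208, -0.425, 0.441, 0, 0, 0, 0.2135, -0.425, 0.441, 0, 0, 0, 0.2135, -0.425, 0.441, 0, 0, 0, 0.2135, -0.425, 0.441, 0, 0, 0, 0.2135]'

```text
t: 10.1
tool_pos: [0.3054, -0.3042, 0.2807]
tool_rot: [-3.141, -0.01, -0.0]
contact_force: [0.7, -0.1, -3.9]
opening: 0.0564
grip_force: 64.9
```

Run:
```python
from h import *
o=ctrl.get_obs(); R=Ro.from_rotvec(o["tool_rot"]).as_matrix(); p=o["tool_pos"]
print(p,R.round(4).tolist())
im,P=cam("wrist"); cv2.imwrite("pics/w5.png",cv2.resize(im,(640,480)))
n,l,s,c=cv2.connectedComponentsWithStats(redmask(im))
for i in range(1,n):
    if s[i,4]<30: continue
    v,u=np.where(l==i); print(s[i],ray(o,np.c_[u,v],p[2]-.042)[:,:].mean(0).round(4),np.nanmedian(P[v,u],0).round(4))
h=cv2.cvtColor(im,cv2.COLOR_BGR2HSV); m=(h[...,0]>20)&(h[...,0]<34)&(h[...,1]>150)&(P[...,2]>.16)&(P[...,2]<.23)
q=P[m]; q=q[np.argsort(q[:,0])]; print(len(q),q[::max(1,len(q)//20)].round(3).tolist(), np.polyfit(q[:,0]-.389,q[:,1],1))
```

```text
[ 0.30542786 -0.30422823  0.28067943] [[1.0, 0.0063, 0.0], [0.0063, -1.0, 0.0005], [0.0, -0.0005, -1.0]]
[ 201  262  107   20 1842] [ 0.3042 -0.3039  0.2387] [ 0.3059 -0.3036  0.2414]
2091 [[0.315, -0.276, 0.217], [0.36, -0.299, 0.207], [0.363, -0.304, 0.207], [0.366, -0.304, 0.199], [0.37, -0.303, 0.193], [0.375, -0.301, 0.187], [0.38, -0.302, 0.184], [0.384, -0.303, 0.184], [0.388, -0.302, 0.183], [0.393, -0.305, 0.184], [0.397, -0.301, 0.183], [0.401, -0.299, 0.182], [0.404, -0.305, 0.188], [0.408, -0.304, 0.189], [0.411, -0.303, 0.19], [0.414, -0.301, 0.195], [0.417, -0.3, 0.196], [0.42, -0.3, 0.197], [0.422, -0.301, 0.2], [0.424, -0.305, 0.202], [0.427, -0.306, 0.201]] [-0.00300372 -0.30237889]
```

View pics/w5.png

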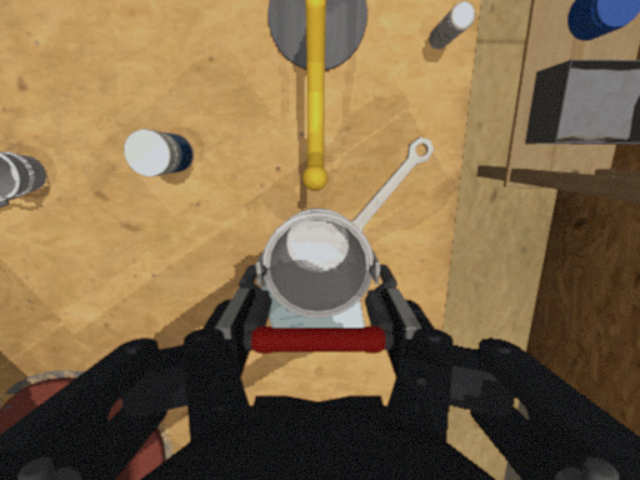

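The hook wire runs from (316,0) to its knob at (314,178), in line with the middle of the red bar at (318,340). The gripper holds only the ends of the bail. I'll lower slightly and move the bar over the knob.

Request:
apply_moves --rows '[0, 0, 0.01, 0, 0, 0, 0, 0, 0.021, 0, 0, 0, 0.008, 0, 0.021, 0, 0, 0, 0.025, 0, 0.021, 0, 0, 0, 0.045, 0, 0.021, 0, 0, 0, 0.065, 0, 0.021, 0, 0, 0, 0.085, 0, 0.021, 0, 0, 0, 0.105, 0, 0.021, 0, 0, 0, 0.122, 0, 0.021, 0, 0, 0, 0.135, 0, 0.021, 0, 0, 0, 0.141, 0, 0.021, 0, 0, 0, 0.141, 0, 0.021, 0, 0, 0, 0.141, 0, 0.021, 0, 0, 0]'

```text
t: 11.45
tool_pos: [0.3897, -0.3043, 0.2681]
tool_rot: [-3.141, -0.008, 0.001]
contact_force: [-0.2, 0.2, -4.3]
opening: 0.0558
grip_force: 64.9
```

Request:
apply_moves --rows '[0, 0, 0.01, 0, 0, 0, 0, 0, 0.02, 0, 0, 0, 0, 0, 0.03, 0, 0, 0, 0, 0, 0.04, 0, 0, 0, 0, 0, 0.048, 0, 0, 0, 0, 0, 0.053, 0, 0, 0, 0, 0, 0.057, 0, 0, 0, 0, 0, 0.057, 0, 0, 0, 0, 0, 0.057, 0, 0, 0]'

```text
t: 12.35
tool_pos: [0.3899, -0.3044, 0.2342]
tool_rot: [3.141, 0.009, 0.0]
contact_force: [1.0, -0.3, -4.3]
opening: 0.0557
grip_force: 65.0
```

Request:
apply_moves --rows '[0, 0, 0.002, 0, 0, 0, 0, 0, 0.004, 0, 0, 0, 0, 0, 0.004, 0, 0, 0, 0, 0, 0.004, 0, 0, 0]'

```text
t: 12.75
tool_pos: [0.3899, -0.3043, 0.2316]
tool_rot: [-3.142, -0.009, 0.0]
contact_force: [0.3, -0.4, -3.4]
opening: 0.0556
grip_force: 65.0
```

Request:
apply_moves --rows '[0, 0, 0.002, 0, 0, 0, 0, 0, 0.002, 0, 0, 0, 0, 0, 0.002, 0, 0, 0]'

```text
t: 13.05
tool_pos: [0.39, -0.3044, 0.2307]
tool_rot: [3.141, 0.009, 0.001]
contact_force: [-1.0, 0.1, -2.5]
opening: 0.0559
grip_force: 65.2
```

Run:
```python
from h import *
im,P=cam("side"); im2,P2=cam("wrist")
cv2.imwrite("pics/s3.png",np.hstack([cv2.resize(im[150:310,260:420],(400,400)),cv2.resize(im2[200:384,150:350],(400,400))]))
```

```text
(no output)
```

View pics/s3.png

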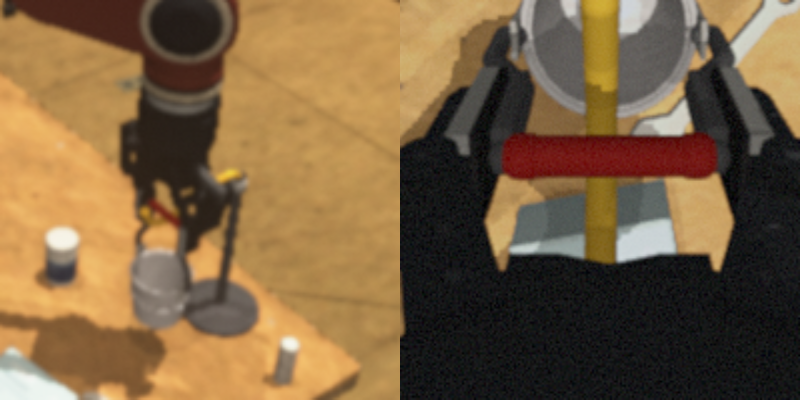

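The bar lies across the hook wire, centred at (600,155), and the hook has started to take the weight. I'll lower further until the load is transferred.

Request:
apply_moves --rows '[0, 0, 0.002, 0, 0, 0, 0, 0, 0.003, 0, 0, 0, 0, 0, 0.003, 0, 0, 0, 0, 0, 0.003, 0, 0, 0]'

```text
t: 13.55
tool_pos: [0.3904, -0.3045, 0.2304]
tool_rot: [3.141, 0.009, 0.003]
contact_force: [-2.4, 2.5, 5.0]
opening: 0.056
grip_force: 66.1
```

Request:
apply_moves --rows '[0, 0, -0.0015, 0, 0, 0, 0, 0, -0.0015, 0, 0, 0]'

```text
t: 13.75
tool_pos: [0.3903, -0.3045, 0.2305]
tool_rot: [3.141, 0.009, 0.003]
contact_force: [1.0, 1.2, 3.6]
opening: 0.056
grip_force: 65.7
```

Request:
apply_moves --rows '[0, 0, 0, 0, 0, 0, 0, 0, 0, 0, 0, 0, 0, 0, 0, 0, 0, 0, 0, 0, 0, 0, 0, 0, 0, 0, 0, 0, 0, 0, 0, 0, 0, 0, 0, 0, 0, 0, 0, 0, 0, 0, 0, 0, 0, 0, 0, 0]' --grip 1

```text
t: 14.55
tool_pos: [0.3899, -0.3043, 0.2295]
tool_rot: [3.142, 0.009, -0.0]
contact_force: [-0.3, 0.4, -0.2]
opening: 0.0858
grip_force: 0.0
```

Run:
```python
from h import *
im,P=cam("side"); im2,P2=cam("wrist")
cv2.imwrite("pics/s4.png",np.hstack([cv2.resize(im[150:310,260:420],(400,400)),cv2.resize(im2[200:384,150:350],(400,400))]))
```

```text
(no output)
```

View pics/s4.png

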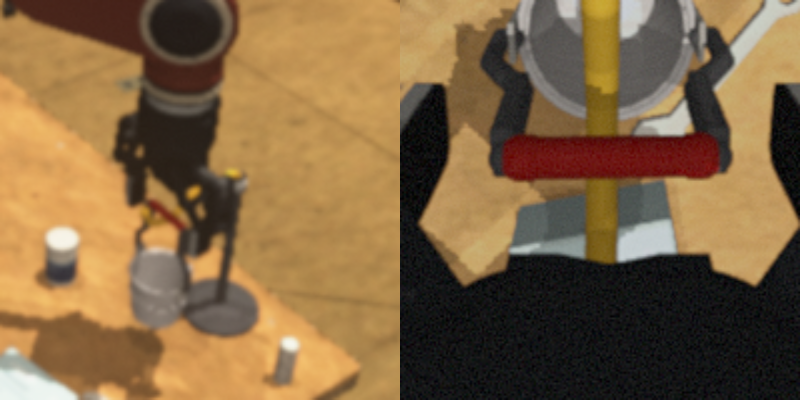

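The pail hangs by the middle of its grip and the fingers are clear of it on both sides. I'll withdraw straight up and let it settle.

Request:
apply_moves --rows '[0, 0, -0.02, 0, 0, 0, 0, 0, -0.05, 0, 0, 0, 0, 0, -0.09, 0, 0, 0, 0, 0, -0.13, 0, 0, 0, 0, 0, -0.18, 0, 0, 0, 0, 0, -0.22, 0, 0, 0, 0, 0, -0.25, 0, 0, 0, 0, 0, -0.25, 0, 0, 0, 0, 0, -0.25, 0, 0, 0, 0, 0, -0.25, 0, 0, 0, 0, 0, -0.25, 0, 0, 0, 0, 0, -0.25, 0, 0, 0, 0, 0, -0.25, 0, 0, 0, 0, 0, -0.25, 0, 0, 0, 0, 0, -0.25, 0, 0, 0, 0, 0, -0.25, 0, 0, 0, 0, 0, -0.25, 0, 0, 0, 0, 0, -0.25, 0, 0, 0, 0, 0, -0.25, 0, 0, 0, 0, 0, -0.25, 0, 0, 0]'

```text
t: 16.65
tool_pos: [0.3898, -0.3043, 0.3795]
tool_rot: [-3.142, -0.009, 0.0]
contact_force: [-0.6, 0.3, -0.3]
opening: 0.0854
grip_force: 0.0
```

Request:
apply_moves --rows '[0, 0, 0, 0, 0, 0, 0, 0, 0, 0, 0, 0, 0, 0, 0, 0, 0, 0, 0, 0, 0, 0, 0, 0, 0, 0, 0, 0, 0, 0, 0, 0, 0, 0, 0, 0, 0, 0, 0, 0, 0, 0, 0, 0, 0, 0, 0, 0, 0, 0, 0, 0, 0, 0, 0, 0, 0, 0, 0, 0, 0, 0, 0, 0, 0, 0, 0, 0, 0, 0, 0, 0, 0, 0, 0, 0, 0, 0, 0, 0, 0, 0, 0, 0, 0, 0, 0, 0, 0, 0, 0, 0, 0, 0, 0, 0, 0, 0, 0, 0, 0, 0, 0, 0, 0, 0, 0, 0, 0, 0, 0, 0, 0, 0, 0, 0, 0, 0, 0, 0]'

```text
t: 18.65
tool_pos: [0.3898, -0.3043, 0.3795]
tool_rot: [3.142, 0.009, -0.0]
contact_force: [0.4, 0.0, -0.6]
opening: 0.0854
grip_force: 0.0
```

Run:
```python
from h import *
o=ctrl.get_obs(); im,P=cam("wrist")
for k in range(3):
    a,_=cam("side"); b=a if k==0 else b
    print("diff",np.abs(a.astype(int)-b)[150:310,260:420].mean())
q=P.reshape(-1,3); n,l,s,c=cv2.connectedComponentsWithStats(redmask(im))
for i in range(1,n):
    if s[i,4]>60: v,u=np.where(l==i); print("grip",ray(o,np.c_[u,v],.192).mean(0).round(4),np.nanmedian(P[v,u],0).round(3))
w=q[(q[:,2]>.1)&(q[:,2]<.122)&(np.hypot(q[:,0]-.39,q[:,1]+.304)<.04)]
A=np.c_[w[:,:2]-[.39,-.304],np.ones(len(w))]; print("rim plane",len(w),np.linalg.lstsq(A,w[:,2],rcond=None)[0],w.min(0),w.max(0))
cv2.imwrite("pics/s5.png",np.hstack([cv2.resize(a[150:310,260:420],(400,400)),cv2.resize(im,(400,300))[:300].copy() if 0 else cv2.copyMakeBorder(cv2.resize(im,(400,300)),0,100,0,0,0)]))
```

```text
diff 0.0
diff 0.71390625
diff 0.7167708333333334
grip [ 0.3899 -0.3043  0.192 ] [ 0.39  -0.304  0.191]
rim plane 429 [-0.01347622  0.01134623  0.11108158] [ 0.35741151 -0.34382664  0.10013909] [ 0.42124386 -0.2656258   0.12199154]
```

View pics/s5.png

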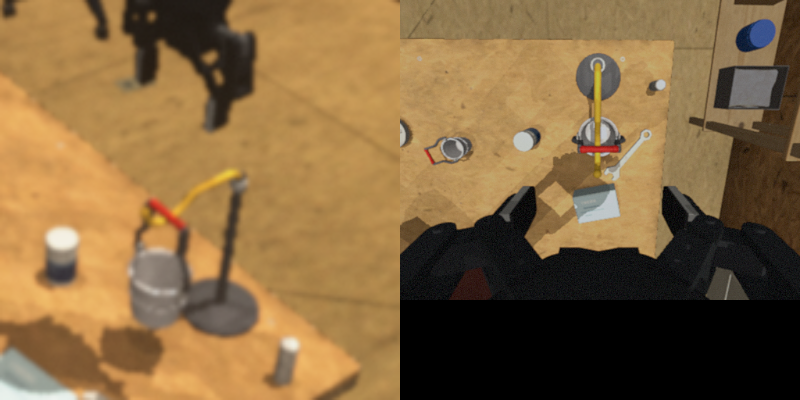

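The pail at (158,285) hangs level and still from the hook, with its rim tilted by about 1°. The jar and punch are where they were.

```bash
python3 -c "
from station import ctrl
print(ctrl.finish_job())"
```

```text
the job is handed in; nothing more can be done
None
```

I handed the job in at about 19 s: the pail hangs level and still by the middle of its red grip on the yellow hook, the arm is clear, and the dish, jar and punch were not touched.

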